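# Find the flush catch and open the first aid box

## Task

Open the first aid box that stands on the glass: feel along the panel in its top for the hidden push plate, which is set flush there in the same plain plastic, and press it in so that the door springs ajar, then push the door wide open with the fingertips, to about a right angle or farther, and leave it standing open. Do not grasp or lift anything, and leave everything else on the glass and on the box where it stands.

Things in the scene. Friction and masses are not known exactly. Their poses are not given: they have to be found in the camera images.
- first_aid_box: White plastic first aid box, upright and held fast by its rubber feet: 280 wide (its y axis), 110 deep (x), 180 high. Origin: centre of its underside, z up. The door covers the front, which looks to the box's -x; the back looks to +x.
- top_panel (a point): Middle of the box's top, on its surface (179.7 above the underside); axes as the box's. A plain rigid panel, 124 (y) by 94 (x), is let in here level with the top. The catch's push plate lies somewhere in it, on the long middle line (box x = 0), its centre up to 36 either side of this point along y, different each time. A fingertip partly over the opening's rim meets only rigid panel.
- catch (a joint): Push plate of the catch: metres pressed in, 0 out, 0.005 fully in. 45 (y) by 43 (x), same white plastic as the panel, in an opening 48 by 46, its face 2 below the panel's surface. Sprung: yields from about 2 N, 6 N fully in (then 7 below the surface), comes back out when let go. Pressed more than 0.003 it frees the door.
- door (a joint): Door angle in rad: 0 shut, grows as the door swings out towards the box's -x, stop at 1.9. While latched it cannot be opened. When freed, a spring plunger kicks it ajar to about 0.35 rad; from there it moves freely at a light push (about 0.05 N m) and stays where it is left.
- door_hinge (a point): Point on the door's upright hinge axis, level with the door's top edge (174 above the box's underside), at the box's left (+y) front: box x -60, y +134. Axes as the box's.
- door_edge (a point): Top of the door's free edge, 270 from the hinge axis, mid-thickness; turns with the door: its y axis points to the hinge, x out of the inner face. Door: a plate 10 thick with a front panel raised 2.5, 4 to 174 above the box's underside, inner face 5 off the hinge axis, plain but for two ribs 2 high and a lug, 10 wide, that stands out 14 at 250 from the hinge, in the top 20.
- plaster_tin: Flat metal tin 76 x 46 x 21 lying on the top of the box, at the end above the hinge; loose, origin under its centre. Not to be moved.
- cup: White ceramic cup, 80 across, 85 high, on the glass to the box's -y side; loose, origin under its centre. Not to be moved.
- pill_bottle: Orange pill bottle with white twist cap, 45 across, 78 high, on the glass to the box's +y side; loose, origin under its centre. Not to be moved.
- tweezer_case: Grey hard case 150 x 62 x 22 lying in front of the box towards -y, clear of the door's swing; loose, origin under its centre. Not to be moved.
- antiseptic: White bottle 48 across, 125 high, behind the box; loose, origin under its centre. Not to be moved.
- torch: Dark metal torch standing on its head, 42 across, 125 high, behind the box; loose, origin under its centre. Not to be moved.
- salve_jar: Low glass jar 52 across, 42 high, on the box's -y side, in front of the cup, clear of the door's swing; loose, origin under its centre. Not to be moved.

How it is judged:
On the way, in this order (a step that is already met when the one before it is completed fails the run):
1. the hidden push plate is pressed in and the door springs ajar (value of joint catch above 0.003 m and value of joint door above 0.01 rad), for 0.05 s.
2. the door is pushed wide open (value of joint door above 1.3 rad), for 0.2 s.
At the end, for the whole second after the job is handed in: The door stands open at 1.3 rad (75 degrees) or more and still, and the push plate has sprung back out (pressed less than 1.5 mm) (value of joint door above 1.3 rad and velocity of joint door between -0.05 and 0.05 rad/s and value of joint catch below 0.0015 m); the robot touches nothing.
It fails at once if one of the other things on the glass or on the box is moved or lifted more than 20 mm (distance of any of plaster_tin, cup, pill_bottle, tweezer_case, antiseptic, torch, salve_jar from where it was at the start of the episode above 0.02 m).
It fails at once if one of the standing things is knocked over (angle between any of cup, pill_bottle, antiseptic, torch, salve_jar's own z axis and vertical above 0.4 rad).
It fails at once if the door is pinched between the fingers (both its faces pressed by them at once) (contact force between the fingers and door_c0 above 1 N and contact force between the fingers and door_c2 above 1 N).
It also fails if it takes over 54 s, if anything falls off the work surface, if the arm or the gripper's body presses on something with over 40 N, if the wrist force passes 120 N, or if a joint passes its speed limit or range.

## Robot

A 6-joint arm with a two-finger parallel gripper is mounted at the origin on the work surface. World frame = base frame: x ahead of the robot, y to its left, z up, the work surface at z = 0. Lengths are in m, angles in rad, forces in N, time in s.
With the tool pointing down it reaches from about 0.375 to 0.9 m from the base axis. Payload 3.1 kg.
Tool frame: the origin (TCP) lies at the centre of the arm's flange, where the gripper is bolted on; the fingertips stand 182 mm ahead of it and the grasp point (between the pads) lies 164 mm ahead of it; z points along the fingers, x is the direction in which the jaws open and shut, and the axes are right-handed (so a half turn about z gives the same grasp; the last joint's range is limited). The gripper opens to 87 mm and grips with 3 to 60 N. Pads are 19 mm wide; open, the fingers measure 117 mm over their backs; the gripper's body (75 mm by 190 mm) begins 51 mm behind the grasp point.
Start: joints at [1.131, 0.527, 1.433, -0, 1.181, -0.178], TCP at [0.162, 0.604, 0.405] pointing down, gripper open.
Joint ranges: [-3.08, 3.08], [-0.75, 2.2], [0.22, 2.44], [-1.43, 4.57], [0, 2.65], [-2.85, 2.85]. Speed limits (rad/s): [2.79, 2.79, 3.14, 3.14, 3.14, 3.14].

## Interface

Orientations are given as a unit quaternion [x, y, z, w].
In Python, from rig import status, eyes, robot gives the robot as it stands. The module is installed in compiled form; this text tells all that it offers.
- The arm moves only by the tool step_arm, never from a script. Its argument "steps" is a list of rows, each a list of 7 numbers: the closure, from -1 (fully open) to 1 (shut), so that 0 is half open, then the shift along the tool's x, y, z each as a share of 0.025 m, from -1 to 1, then the turn, a rotation vector about the tool's x, y, z each as a share of 8 degrees, from -1 to 1. In form: [[jaw, dx, dy, dz, rx, ry, rz], ...]. A call has exactly 10 rows; each row shifts and turns the commanded pose from where the row before left it, along the tool's axes as they then stand; what a row does not reach is not made up. A row lasts 1/10 s, in which the tool goes at most 50 mm and 8.59 degrees, less where a joint would pass 70% of its speed; a pose out of reach is approached as far as the arm can. A call with a number of a shift or a turn outside -1 to 1 is refused whole. A call with a gripper value outside its range is refused whole. The fingers move at their own pace and stop on an object; "squeeze" is the grip in N (left out, the last holds). Time passes only in rows, so rows that do not move let the fingers close, or fill a call up. It gives the time, the measured TCP pose, the force and the opening at its end, in the units of the state.
- status.get_obs(): the state, without advancing time (a new reading comes with each control period).
- eyes.camera(name): name is "scene" or "top"; returns (picture, depth): 400x640x3 uint8, red, green, blue; 400x640 float32, m along the optical axis (not along the pixel's ray), 0 where there is no reading.
- eyes.camera_info(name): a dict with "K" (3x3 intrinsics, pixels), "R" (3x3) and "t" (3): a world point X has camera coordinates R X + t. Camera axes: x right, y down, z forward; pixel columns grow to the right and rows downward; lengths in m; the calibration is good to about 2 mm. A picture is of the moment at which its call begins. camera_info takes no time and is no camera call.
- robot.hand_in(): hands the job in, once; it reports no verdict.
The state is a dict: "time": time; "q": joint angles; "joint_velocities": joint speeds; "joint_torque": joint torques, N m; "position": TCP position; "tool_rot": TCP orientation; "ft_force": force on the tool from outside, world axes, zero at the start; "moment": the same for the moment, N m; "grip_width": finger opening in m.
Only numpy, scipy, OpenCV 4.12 (cv2) and the standard library are available. Lean on these libraries where they do the work, as an engineer would, in place of code of your own. Each camera call takes 0.05 s, during which the arm holds its last target.

## Working session

There is one attempt and no reset: what is moved stays moved. The work goes in short steps, Python scripts to look and compute and a tool call to move; the robot and the scene stay as the last step left them, time stands still between calls to the robot, and variables do not carry over. Pictures are saved under pics/ and viewed, and the job is handed in when it is done.

Besides the shell and the picture viewer there is one more tool, called after "Call:" as name([rows], argument=value, ...), one row to a line, values as JSON. step_arm: Moves the arm, as the interface text tells. Its arguments: {"type":"object","properties":{"steps":{"type":"array"},"squeeze":{"type":"number"}},"required":["steps"]}

```bash
mkdir -p pics; ls; python3 - <<'E'
from rig import status, eyes, robot
import cv2, numpy as np
print(status.get_obs())
for n in ["scene","top"]:
    p,d=eyes.camera(n); i=eyes.camera_info(n); print(n,i)
    cv2.imwrite(f"pics/{n}0.png",p[:,:,::-1]); np.savez(f"pics/{n}0.npz",p=p,d=d,**i)
E
```

```text
pics
{'time': 0.0, 'q': array([ 1.13050135e+00,  5.28463168e-01,  1.43388641e+00, -4.27852941e-06,
        1.18140086e+00, -1.78502648e-01]), 'joint_velocities': array([-9.62005869e-05,  2.81463861e-06, -4.22860004e-05, -1.31962330e-03,
        1.94180967e-04, -8.84502046e-04]), 'joint_torque': array([-1.94663895e-03, -4.40050435e+01, -1.76592332e+01,  6.31837081e-02,
        5.83371834e-02, -1.53291844e-04]), 'position': array([0.16158424, 0.60339981, 0.40377811]), 'tool_rot': array([ 7.93350236e-01,  6.08764519e-01, -9.58048427e-04,  4.96134505e-04]), 'ft_force': array([-0.39850855,  0.59408578,  0.05310238]), 'moment': array([-0.05894338, -0.00071976,  0.01649702]), 'grip_width': 0.08738633147976341}
scene {'K': array([[446.51287983,   0.        , 316.95006828],
       [  0.        , 446.51287983, 193.1837325 ],
       [  0.        ,   0.        ,   1.        ]]), 'R': array([[ 1.22167982e-02,  9.99883462e-01, -9.15492506e-03],
       [ 7.70702446e-01, -1.52490971e-02, -6.37012720e-01],
       [-6.37078088e-01,  7.26532717e-04, -7.70798925e-01]]), 't': array([ 0.01032594, -0.33102035,  1.6157989 ])}
top {'K': array([[372.0391801 ,   0.        , 323.35516574],
       [  0.        , 372.0391801 , 199.73640624],
       [  0.        ,   0.        ,   1.        ]]), 'R': array([[-1.86116901e-02, -9.99826787e-01,  1.23067389e-05],
       [-9.82071475e-01,  1.82788671e-02, -1.87620632e-01],
       [ 1.87587909e-01, -3.50402315e-03, -9.82241568e-01]]), 't': array([0.01330491, 0.54391487, 0.91314619])}
```

View pics/scene0.png

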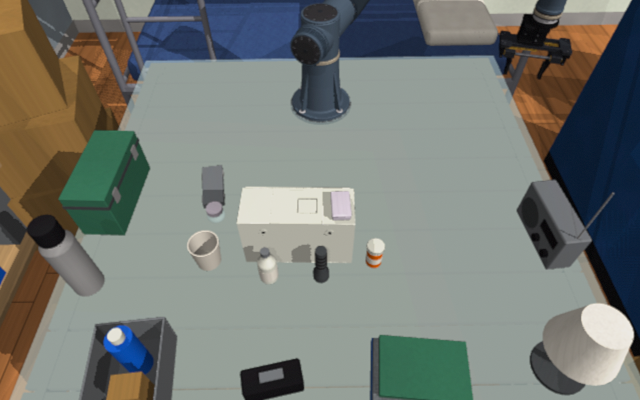

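View pics/top0.png

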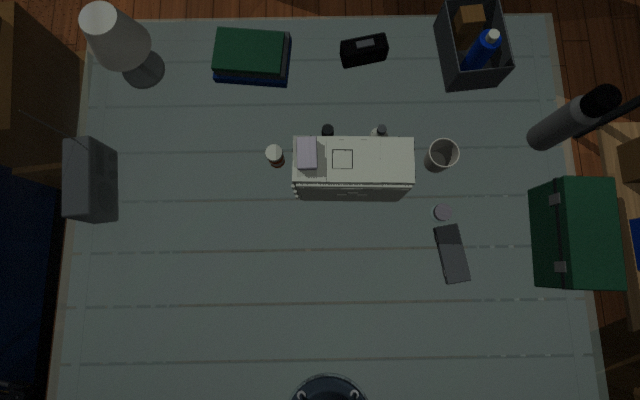

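```bash
cat > h.py <<'E'
import numpy as np
def load(n): return np.load(f"pics/{n}.npz")
def ray(i,u,v,z):
    K,R,t=i["K"],i["R"],i["t"]
    C=-R.T@t; d=R.T@np.linalg.inv(K)@np.array([u,v,1.0])
    return C+d*(z-C[2])/d[2]
def cloud(i):
    K,R,t,d=i["K"],i["R"],i["t"],i["d"]
    v,u=np.mgrid[:400,:640]; 
    P=np.stack([(u-K[0,2])/K[0,0]*d,(v-K[1,2])/K[1,1]*d,d],-1)
    return (P-t)@R
def proj(i,X):
    c=i["R"]@np.asarray(X)+i["t"]; p=i["K"]@c; return p[:2]/p[2]
E
python3 - <<'E'
from h import *; import cv2
for n in ["scene0","top0"]:
    i=load(n); P=cloud(i); z=P[...,2]
    m=((abs(z-.180)<.006)&(abs(P[...,1])<.3)&(P[...,0]>.35)&(P[...,0]<.85)).astype(np.uint8)
    nn,l,s,c=cv2.connectedComponentsWithStats(m); k=1+s[1:,4].argmax()
    cs,_=cv2.findContours((l==k).astype(np.uint8),0,2)
    pts=np.array([ray(i,u,v,.18)[:2] for u,v in cs[0][:,0].astype(float)],np.float32)
    r=cv2.minAreaRect(pts); print(n,s[k],r,cv2.boxPoints(r).tolist())
    print("z med",np.median(z[l==k]))
    x0,y0,w,h=s[k][:4]; print(x0,y0,w,h)
    im=i["p"][y0-20:y0+h+40,x0-20:x0+w+20,::-1]; im=cv2.resize(im,None,fx=5,fy=5,interpolation=cv2.INTER_CUBIC)
    cv2.imwrite(f"pics/{n}_crop.png",im[:600,:800]); print("crop origin",x0-20,y0-20,im.shape)
E
```

```text
scene0 [ 236  187  119   39 3690] ((0.6153807640075684, -0.0670459121465683), (0.28003254532814026, 0.11716258525848389), 88.85413360595703) [[0.5540111660957336, -0.20586268603801727], [0.671150267124176, -0.2082056850194931], [0.6767503619194031, 0.07177086174488068], [0.5596112608909607, 0.0741138607263565]]
z med 0.17904885436664114
236 187 119 39
crop origin 216 167 (495, 795, 3)
top0 [ 292  135  124   52 5088] ((0.6089891791343689, -0.06623145937919617), (0.2796176075935364, 0.12124668061733246), 88.27513885498047) [[0.5441850423812866, -0.2041521668434143], [0.6653767824172974, -0.2078016698360443], [0.6737933158874512, 0.07168924808502197], [0.5526015758514404, 0.07533875107765198]]
z med 0.17981851853981295
292 135 124 52
crop origin 272 115 (560, 820, 3)
```

View pics/scene0_crop.png

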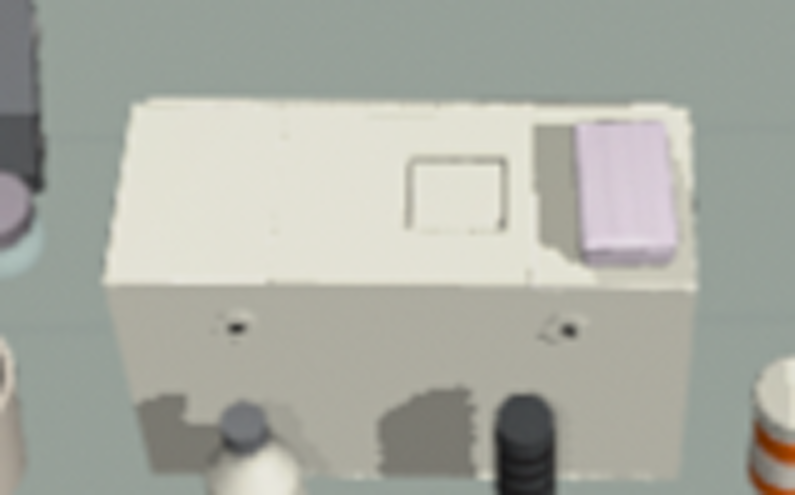

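View pics/top0_crop.png

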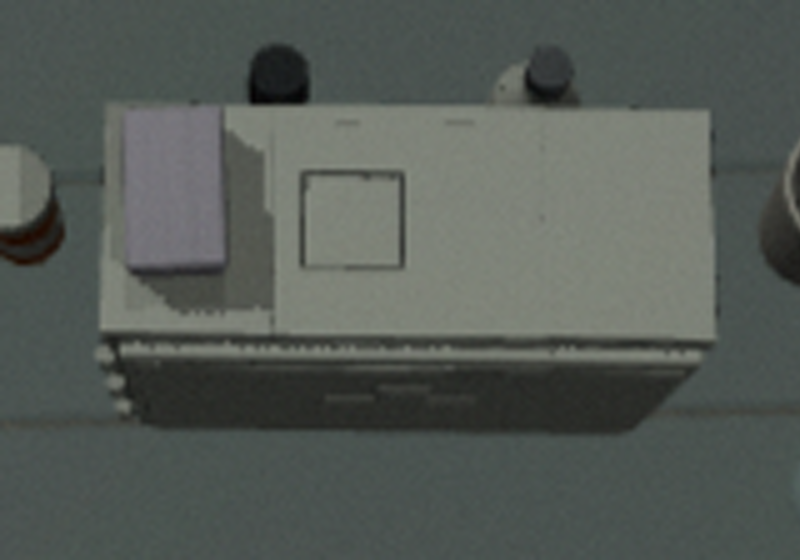

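The pictures show the plate's outline: scene crop corners (407,157)-(506,231) and top crop corners (302,172)-(404,268). The tin lies to its +y side. Next I work out world positions for everything.

```bash
python3 - <<'E'
from h import *; import cv2
def f(n,o,pts,z):
    i=load(n); return np.array([ray(i,o[0]+(a+.5)/5-.5,o[1]+(b+.5)/5-.5,z)[:2] for a,b in pts]).round(4)
S=(216,167);T=(272,115)
for n,o,pl,bx in [("scene0",S,[(407,157),(506,157),(505,231),(406,231)],[(137,103),(692,107),(696,288),(105,285)]),("top0",T,[(302,172),(404,172),(404,268),(302,268)],[(104,103),(712,111),(716,339),(101,331)])]:
    p=f(n,o,pl,.1797); b=f(n,o,bx,.18); print(n,"plate",p.tolist(),p.mean(0),np.linalg.norm(p-np.roll(p,-1,0),axis=1)); print("box",b.tolist(),b.mean(0),np.linalg.norm(b-np.roll(b,-1,0),axis=1))
    c=b.mean(0)
    e=(b[0]-b[1]) if n=="scene0" else (b[1]-b[0]); e=-e/np.linalg.norm(e)
    e=e if e[1]>0 else -e
    ex=np.array([e[1],-e[0]]); print("yaw",np.degrees(np.arctan2(-e[0],e[1])),"plate in box y",(p.mean(0)-c)@e,"x",(p.mean(0)-c)@ex)
# things
for n in ["scene0","top0"]:
    i=load(n);P=cloud(i);z=P[...,2]
    m=(P[...,0]>.3)&(P[...,0]<.85)&(P[...,1]>-.42)&(P[...,1]<.25)&(z>.012)
    nn,l,s,c=cv2.connectedComponentsWithStats(m.astype(np.uint8))
    for k in range(1,nn):
        if s[k,4]>40: q=P[l==k]; print(n,s[k],np.percentile(q,[2,98],axis=0).round(3).tolist())
E
```

```text
scene0 plate [[0.5921, -0.0651], [0.5931, -0.0163], [0.6387, -0.0173], [0.6378, -0.0648]] [ 0.615425 -0.040875] [0.04881024 0.04561096 0.04750853 0.04570098]
box [[0.5548, -0.2015], [0.563, 0.0773], [0.6741, 0.0719], [0.6672, -0.2061]] [ 0.614775 -0.0646  ] [0.27892056 0.11123116 0.27808562 0.11249409]
yaw -1.6846843178962885 plate in box y 0.023733854358208014 x -4.7773458853146226e-05
top0 plate [[0.6381, -0.0185], [0.6372, -0.0654], [0.5915, -0.0639], [0.5924, -0.0174]] [ 0.6148 -0.0413] [0.04690863 0.04572461 0.04650871 0.04571324]
box [[0.6731, 0.0725], [0.664, -0.209], [0.5556, -0.2038], [0.5645, 0.0742]] [ 0.6143   -0.066525] [0.28164705 0.10852465 0.27814243 0.1086133 ]
yaw -1.8515455958693368 plate in box y 0.025227984935938263 x -0.0003152793556085956
scene0 [ 201  165   24   57 1072] [[0.334, -0.365, 0.014], [0.533, -0.289, 0.044]]
scene0 [ 236  187  119   96 8992] [[0.56, -0.202, 0.021], [0.728, 0.066, 0.201]]
scene0 [187 231  34  38 925] [[0.621, -0.344, 0.015], [0.695, -0.272, 0.086]]
scene0 [365 239  20  27 416] [[0.651, 0.108, 0.014], [0.69, 0.149, 0.08]]
top0 [ 291  124  125   78 8078] [[0.544, -0.199, 0.035], [0.706, 0.069, 0.202]]
top0 [424 138  36  34 744] [[0.619, -0.344, 0.013], [0.692, -0.271, 0.087]]
top0 [265 144  20  23 335] [[0.645, 0.108, 0.017], [0.686, 0.149, 0.082]]
top0 [431 203  21  20 324] [[0.487, -0.328, 0.013], [0.531, -0.285, 0.046]]
top0 [ 434  223   37   61 1424] [[0.331, -0.365, 0.017], [0.473, -0.293, 0.026]]
```

Both views agree: plate centre about (0.615, -0.041), 24 mm along +y from the panel centre, outline 48x46 as specified. Box yaw is about -1.75°. I close the fingers, turn the tool square to the box and fly over above everything.

Call:
step_arm([
  [1, 0, 0, -0.6, 0, 0, -0.825],
  [1, 0, 0, -0.6, 0, 0, -0.825],
  [1, -0.97, 0.73, 0, 0, 0, 0],
  [1, -0.97, 0.73, 0, 0, 0, 0],
  [1, -0.97, 0.73, 0, 0, 0, 0],
  [1, -0.97, 0.73, 0, 0, 0, 0],
  [1, -0.97, 0.73, 0, 0, 0, 0],
  [1, -0.97, 0.73, 0, 0, 0, 0],
  [1, -0.97, 0.73, 0, 0, 0, 0],
  [1, -0.97, 0.73, 0, 0, 0, 0],
], squeeze=20)

```text
time: 1.1
position: [0.302, 0.404, 0.4344]
tool_rot: [0.718, 0.696, -0.0, 0.0]
ft_force: [-0.2, 0.3, -0.6]
grip_width: 0.015
```

Call:
step_arm([
  [1, -0.97, 0.73, 0, 0, 0, 0],
  [1, -0.97, 0.73, 0, 0, 0, 0],
  [1, -0.97, 0.73, 0, 0, 0, 0],
  [1, -0.97, 0.73, 0, 0, 0, 0],
  [1, -0.97, 0.73, 0, 0, 0, 0],
  [1, -0.97, 0.73, 0, 0, 0, 0],
  [1, -0.97, 0.73, 0, 0, 0, 0],
  [1, -0.97, 0.73, 0, 0, 0, 0],
  [1, -0.97, 0.73, 0, 0, 0, 0],
  [1, 0, 0, 0, 0, 0, 0],
])

```text
time: 2.1
position: [0.4609, 0.1796, 0.4346]
tool_rot: [0.719, 0.694, 0.0, 0.001]
ft_force: [-0.1, -0.1, 0.3]
grip_width: 0.0007
```

```bash
cat > g.py <<'E'
import numpy as np
from scipy.spatial.transform import Rotation as Ro
from rig import status
C=np.array([.6148,-.0658]); yaw=np.radians(-1.75)
ex=np.array([np.cos(yaw),np.sin(yaw)]); ey=np.array([-ex[1],ex[0]])
def w(bx,by): return C+bx*ex+by*ey
def rep(target=None):
    o=status.get_obs(); p=o["position"]; R=Ro.from_quat(o["tool_rot"]).as_matrix()
    tip=p+R[:,2]*.182; d=tip[:2]-C
    print("t",round(o["time"],2),"TCP",p.round(4),"tip z",tip[2].round(4),"tip box xy mm",(1e3*np.array([d@ex,d@ey])).round(1),"F",o["ft_force"].round(2),"w",o["grip_width"].round(4),"M",o["moment"].round(3))
    print("tilt z",R[:,2].round(4),"x yaw",np.degrees(np.arctan2(R[1,0],R[0,0])).round(2))
    if target is not None:
        T=np.array([*w(*target[:2]),target[2]]); print("target units",(R.T@(T-tip)/.025).round(2))
E
python3 -c "
from g import *
rep((0,.0245,.190))"
```

```text
Traceback (most recent call last):
  File "g.py", line 10, in rep
    print("t",round(o["time"],2),"TCP",p.round(4),"tip z",tip[2].round(4),"tip box xy mm",(1e3*np.array([d@ex,d@ey])).round(1),"F",o["ft_force"].round(2),"w",o["grip_width"].round(4),"M",o["moment"].round(3))
                                                                                                                                                              ^^^^^^^^^^^^^^^^^^^^^
AttributeError: 'float' object has no attribute 'round'
```

```bash
sed -i 's/o\["grip_width"\].round(4)/round(o["grip_width"],4)/' g.py
python3 -c "
from g import *
rep((0,.0245,.190))"
```

```text
t 2.1 TCP [0.4609 0.1796 0.4346] tip z 0.2526 tip box xy mm [-161.   240.4] F [-0.08 -0.11  0.31] w 0.0007 M [ 0.003  0.011 -0.053]
tilt z [ 1.5e-03 -9.0e-04 -1.0e+00] x yaw 87.97
target units [-8.6   6.48  2.52]
```

Call:
step_arm([
  [1, -0.96, 0.72, 0, 0, 0, 0],
  [1, -0.96, 0.72, 0, 0, 0, 0],
  [1, -0.96, 0.72, 0, 0, 0, 0],
  [1, -0.96, 0.72, 0, 0, 0, 0],
  [1, -0.96, 0.72, 0, 0, 0, 0],
  [1, -0.96, 0.72, 0, 0, 0, 0],
  [1, -0.96, 0.72, 0, 0, 0, 0],
  [1, -0.96, 0.72, 0, 0, 0, 0],
  [1, -0.92, 0.72, 0.4, 0, 0, 0],
  [1, 0, 0, 0.8, 0, 0, 0],
])

```text
time: 3.1
position: [0.6164, -0.0405, 0.4057]
tool_rot: [0.719, 0.695, 0.001, 0.003]
ft_force: [0.1, -0.1, 0.5]
grip_width: 0.0004
```

```bash
python3 -c "
from g import *
rep((0,.0245,.1777))"
```

```text
t 3.1 TCP [ 0.6164 -0.0405  0.4057] tip z 0.2237 tip box xy mm [ 2. 25.] F [ 0.12 -0.07  0.48] w 0.0004 M [ 0.03  -0.06   0.009]
tilt z [ 0.0063 -0.0023 -1.    ] x yaw 88.06
target units [-0.02 -0.09  1.84]
```

Call:
step_arm([
  [1, 0, 0, 0.3, 0, 0, 0],
  [1, 0, 0, 0.3, 0, 0, 0],
  [1, 0, 0, 0.3, 0, 0, 0],
  [1, 0, 0, 0.2, 0, 0, 0],
  [1, 0, 0, 0, 0, 0, 0],
  [1, 0, 0, 0, 0, 0, 0],
  [1, 0, 0, 0, 0, 0, 0],
  [1, 0, 0, 0, 0, 0, 0],
  [1, 0, 0, 0, 0, 0, 0],
  [1, 0, 0, 0, 0, 0, 0],
])

```text
time: 4.1
position: [0.6141, -0.0381, 0.3774]
tool_rot: [0.718, 0.696, 0.0, 0.0]
ft_force: [0.6, 0.6, -0.1]
grip_width: 0.0006
```

```bash
python3 -c "
from g import *
rep((0,.0245,.1777))"
```

```text
t 4.1 TCP [ 0.6141 -0.0381  0.3774] tip z 0.1954 tip box xy mm [-1.5 27.6] F [ 0.62  0.64 -0.1 ] w 0.0006 M [ 0.002 -0.029 -0.04 ]
tilt z [ 3.e-04 -1.e-04 -1.e+00] x yaw 88.2
target units [-0.13  0.06  0.71]
```

Call:
step_arm([
  [1, -0.13, 0.06, 0.1, 0, 0, 0],
  [1, 0, 0, 0.1, 0, 0, 0],
  [1, 0, 0, 0.1, 0, 0, 0],
  [1, 0, 0, 0.1, 0, 0, 0],
  [1, 0, 0, 0.1, 0, 0, 0],
  [1, 0, 0, 0.1, 0, 0, 0],
  [1, 0, 0, 0.1, 0, 0, 0],
  [1, 0, 0, 0.08, 0, 0, 0],
  [1, 0, 0, 0, 0, 0, 0],
  [1, 0, 0, 0, 0, 0, 0],
])

```text
time: 5.1
position: [0.6154, -0.0413, 0.3581]
tool_rot: [0.718, 0.696, 0.0, 0.0]
ft_force: [-1.8, 1.4, 2.6]
grip_width: 0.0004
```

```bash
python3 -c "
from g import *
rep((0,.0245,.173))"
```

```text
t 5.1 TCP [ 0.6154 -0.0413  0.3581] tip z 0.1761 tip box xy mm [-0.1 24.5] F [-1.75  1.38  2.64] w 0.0004 M [0.053 0.157 0.01 ]
tilt z [ 2.e-04 -0.e+00 -1.e+00] x yaw 88.2
target units [0.   0.   0.12]
```

Tip is 1.6 mm below the plate's face with about 2.6 N: the plate is yielding. Pressing further.

Call:
step_arm([
  [1, 0, 0, 0.05, 0, 0, 0],
  [1, 0, 0, 0.05, 0, 0, 0],
  [1, 0, 0, 0.03, 0, 0, 0],
  [1, 0, 0, 0.02, 0, 0, 0],
  [1, 0, 0, 0, 0, 0, 0],
  [1, 0, 0, 0, 0, 0, 0],
  [1, 0, 0, 0, 0, 0, 0],
  [1, 0, 0, 0, 0, 0, 0],
  [1, 0, 0, 0, 0, 0, 0],
  [1, 0, 0, 0, 0, 0, 0],
])

```text
time: 6.1
position: [0.6153, -0.0413, 0.3552]
tool_rot: [0.718, 0.696, 0.0, 0.0]
ft_force: [-2.4, 0.2, 9.0]
grip_width: 0.0007
```

```bash
python3 - <<'E'
from g import *
rep((0,.0245,.173))
from rig import eyes
import cv2
p,d=eyes.camera("top"); i=eyes.camera_info("top"); np.savez("pics/top1.npz",p=p,d=d,**i)
cv2.imwrite("pics/top1.png",cv2.resize(p[100:300,230:490,::-1],None,fx=3,fy=3,interpolation=2))
E
```

```text
t 6.1 TCP [ 0.6153 -0.0413  0.3552] tip z 0.1732 tip box xy mm [-0.1 24.5] F [-2.42  0.16  8.96] w 0.0007 M [ 0.116  0.569 -0.015]
tilt z [ 5.e-04 -2.e-04 -1.e+00] x yaw 88.2
target units [0.   0.   0.01]
```

View pics/top1.png

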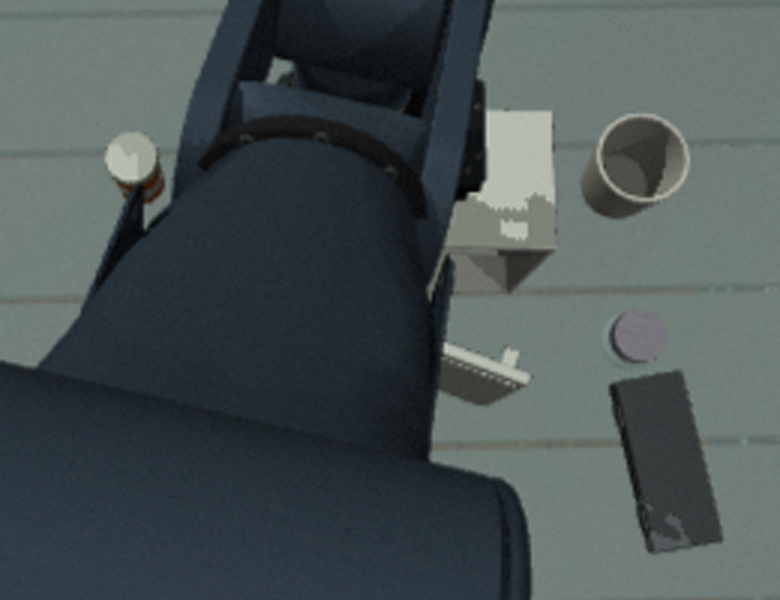

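The door is ajar: its free edge shows at crop (528,378), with the lug at (510,355). I lift off and go over the gap.

Call:
step_arm([
  [1, 0, 0, -0.4, 0, 0, 0],
  [1, 0, 0, -0.6, 0, 0, 0],
  [1, 0, 0, -0.6, 0, 0, 0],
  [1, -0.5, -0.58, 0, 0, 0, 0],
  [1, -0.5, -0.58, 0, 0, 0, 0],
  [1, -0.5, -0.58, 0, 0, 0, 0],
  [1, -0.5, -0.58, 0, 0, 0, 0],
  [1, -0.5, -0.58, 0, 0, 0, 0],
  [1, -0.5, -0.58, 0, 0, 0, 0],
  [1, 0, 0, 0, 0, 0, 0],
])

```text
time: 7.15
position: [0.5248, -0.1146, 0.3937]
tool_rot: [0.719, 0.695, -0.001, -0.001]
ft_force: [-0.1, 1.7, 1.1]
grip_width: 0.0002
```

```bash
python3 - <<'E'
from g import *
from h import ray
rep((-.089,-.05,.14))
from rig import eyes
import cv2
for n in ["top","scene"]:
    p,d=eyes.camera(n); i=eyes.camera_info(n); np.savez(f"pics/{n}2.npz",p=p,d=d,**i)
    s=p[100:300,230:490] if n=="top" else p[100:300,180:440]
    cv2.imwrite(f"pics/{n}2.png",cv2.resize(s[:,:,::-1],None,fx=3,fy=3,interpolation=2))
i=eyes.camera_info("top")
X=ray(i,230+530/3,100+376/3,.174)[:2]; d=X-w(-.06,.134); print(X,np.hypot(*d),"angle",np.arctan2(-d@ex,-d@ey))
E
```

```text
t 7.15 TCP [ 0.5248 -0.1146  0.3937] tip z 0.2117 tip box xy mm [-88.8 -51.5] F [-0.15  1.65  1.13] w 0.0002 M [-0.03  -0.03  -0.029]
tilt z [-1.7e-03  1.0e-04 -1.0e+00] x yaw 88.08
target units [ 0.06 -0.    2.87]
[ 0.45915729 -0.1809102 ] 0.269987793267545 angle 0.3479370613898016
```

View pics/top2.png

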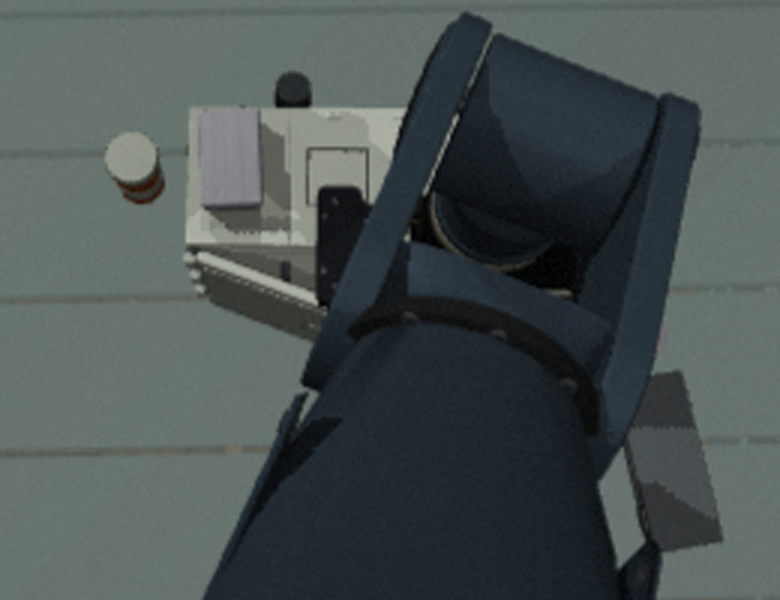

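View pics/scene2.png

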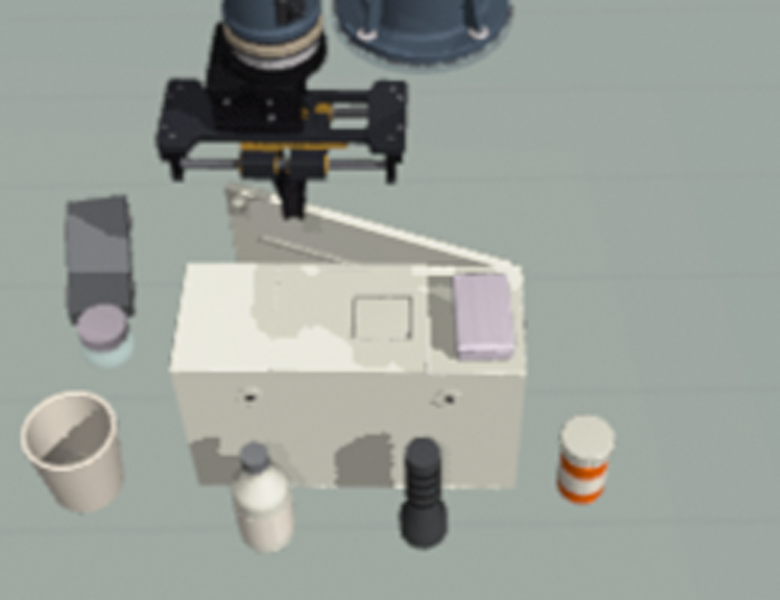

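Call:
step_arm([
  [1, 0.06, 0, 0.45, 0, 0, 0],
  [1, 0, 0, 0.45, 0, 0, 0],
  [1, 0, 0, 0.45, 0, 0, 0],
  [1, 0, 0, 0.45, 0, 0, 0],
  [1, 0, 0, 0.45, 0, 0, 0],
  [1, 0, 0, 0.4, 0, 0, 0],
  [1, 0, 0, 0, 0, 0, 0],
  [1, 0, 0, 0, 0, 0, 0],
  [1, 0, 0, 0, 0, 0, 0],
  [1, 0, 0, 0, 0, 0, 0],
])

```text
time: 8.25
position: [0.5264, -0.1122, 0.3284]
tool_rot: [0.718, 0.696, 0.0, 0.001]
ft_force: [0.4, -0.5, 1.5]
grip_width: 0.0002
```

```bash
python3 - <<'E'
from g import *
rep((-.110,-.052,.145))
prev=None
H=np.array([-.06,.134])
for a,r in zip(np.linspace(.35,1.6,11),np.linspace(.19,.15,11)):
    off=.005+.0095*np.cos(a)+.015*np.sin(a)
    c=H+r*np.array([-np.sin(a),-np.cos(a)])+off*np.array([np.cos(a),-np.sin(a)])
    print(round(a,3),(c*1e3).round(1),w(*c).round(3),np.hypot(*w(*c)).round(3), None if prev is None else ("dx,dy",((c-prev)[::-1]/.025).round(2))); prev=c
E
```

```text
t 8.25 TCP [ 0.5264 -0.1122  0.3284] tip z 0.1464 tip box xy mm [-86.7 -49.2] F [ 0.42 -0.51  1.5 ] w 0.0002 M [-0.014 -0.055 -0.039]
tilt z [ 1.3e-03 -6.0e-04 -1.0e+00] x yaw 88.2
target units [-0.11 -0.93  0.05]
0.35 [-107.2  -51. ] [ 0.506 -0.114] 0.519 None
0.475 [-127.   -40.7] [ 0.487 -0.103] 0.497 ('dx,dy', array([ 0.41, -0.79]))
0.6 [-145.2  -28.2] [ 0.469 -0.09 ] 0.477 ('dx,dy', array([ 0.5 , -0.73]))
0.725 [-161.5  -13.9] [ 0.453 -0.075] 0.459 ('dx,dy', array([ 0.58, -0.65]))
0.85 [-175.8    2.2] [ 0.439 -0.058] 0.443 ('dx,dy', array([ 0.64, -0.57]))
0.975 [-187.9   19.8] [ 0.428 -0.04 ] 0.429 ('dx,dy', array([ 0.7 , -0.48]))
1.1 [-197.7   38.5] [ 0.418 -0.021] 0.419 ('dx,dy', array([ 0.75, -0.39]))
1.225 [-204.8   58.1] [ 0.412 -0.001] 0.412 ('dx,dy', array([ 0.78, -0.29]))
1.35 [-209.4   78.2] [0.408 0.019] 0.408 ('dx,dy', array([ 0.81, -0.18]))
1.475 [-211.3   98.5] [0.407 0.039] 0.408 ('dx,dy', array([ 0.81, -0.08]))
1.6 [-210.5  118.7] [0.408 0.059] 0.412 ('dx,dy', array([0.81, 0.03]))
```

Call:
step_arm([
  [1, -0.03, -0.42, 0, 0, 0, 0],
  [1, -0.04, -0.42, 0, 0, 0, 0],
  [1, 0.2, -0.4, 0, 0, 0, 0],
  [1, 0.2, -0.4, 0, 0, 0, 0],
  [1, 0.25, -0.37, 0, 0, 0, 0],
  [1, 0.25, -0.37, 0, 0, 0, 0],
  [1, 0.29, -0.33, 0, 0, 0, 0],
  [1, 0.29, -0.33, 0, 0, 0, 0],
  [1, 0.32, -0.28, 0, 0, 0, 0],
  [1, 0.32, -0.28, 0, 0, 0, 0],
])

```text
time: 9.25
position: [0.4373, -0.0573, 0.3278]
tool_rot: [0.718, 0.696, 0.0, 0.0]
ft_force: [0.9, 0.1, -0.2]
grip_width: 0.0005
```

```bash
python3 - <<'E'
from g import *
rep((-.1758,.0022,.145))
from rig import eyes
import cv2
for n in ["top","scene"]:
    p,d=eyes.camera(n)
    s=p[100:300,230:490] if n=="top" else p[100:300,180:440]
    cv2.imwrite(f"pics/{n}3.png",cv2.resize(s[:,:,::-1],None,fx=3,fy=3,interpolation=2))
E
```

```text
t 9.25 TCP [ 0.4373 -0.0573  0.3278] tip z 0.1458 tip box xy mm [-177.7    3.1] F [ 0.93  0.07 -0.23] w 0.0005 M [-0.021  0.004  0.018]
tilt z [ 1.e-04 -0.e+00 -1.e+00] x yaw 88.21
target units [-0.03  0.07  0.03]
```

View pics/scene3.png

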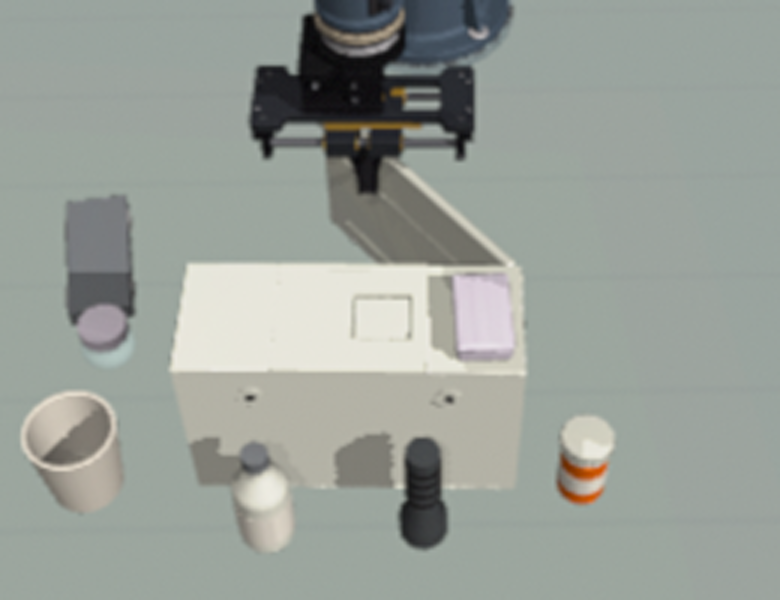

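The door follows the fingers to about 0.85 rad (edge by crop (330,165)). I carry on along the arc.

Call:
step_arm([
  [1, 0.34, -0.24, 0, 0, 0, 0],
  [1, 0.34, -0.24, 0, 0, 0, 0],
  [1, 0.37, -0.19, 0, 0, 0, 0],
  [1, 0.37, -0.19, 0, 0, 0, 0],
  [1, 0.39, -0.14, 0, 0, 0, 0],
  [1, 0.39, -0.14, 0, 0, 0, 0],
  [1, 0.4, -0.09, 0, 0, 0, 0],
  [1, 0.4, -0.09, 0, 0, 0, 0],
  [1, 0.4, -0.03, 0, 0, 0, 0],
  [1, 0.4, -0.03, 0, 0, 0, 0],
])

```text
time: 10.35
position: [0.4063, 0.0389, 0.3277]
tool_rot: [0.718, 0.696, 0.0, 0.0]
ft_force: [-0.0, -0.2, -0.7]
grip_width: 0.0006
```

Call:
step_arm([
  [1, 0.35, 0, 0, 0, 0, 0],
  [1, 0.3, 0, 0, 0, 0, 0],
  [1, 0.2, 0, 0, 0, 0, 0],
  [1, 0, 0, 0, 0, 0, 0],
  [1, 0, 0, 0, 0, 0, 0],
  [1, 0, 0, 0, 0, 0, 0],
  [1, -0.2, 0, 0, 0, 0, 0],
  [1, -0.5, 0, 0, 0, 0, 0],
  [1, -0.5, 0, 0, 0, 0, 0],
  [1, 0, 0, 0, 0, 0, 0],
])

```text
time: 11.35
position: [0.4063, 0.028, 0.3278]
tool_rot: [0.719, 0.695, 0.0, 0.0]
ft_force: [0.2, -0.2, -0.5]
grip_width: 0.0005
```

```bash
python3 - <<'E'
from g import *
rep()
from rig import eyes
import cv2
for n in ["top","scene"]:
    p,d=eyes.camera(n)
    s=p[100:300,230:490] if n=="top" else p[100:300,180:440]
    cv2.imwrite(f"pics/{n}4.png",cv2.resize(s[:,:,::-1],None,fx=3,fy=3,interpolation=2))
E
```

```text
t 11.35 TCP [0.4063 0.028  0.3278] tip z 0.1458 tip box xy mm [-211.2   87.3] F [ 0.23 -0.19 -0.49] w 0.0005 M [ 0.095 -0.032 -0.003]
tilt z [ 4.e-04 -4.e-04 -1.e+00] x yaw 88.06
```

View pics/scene4.png

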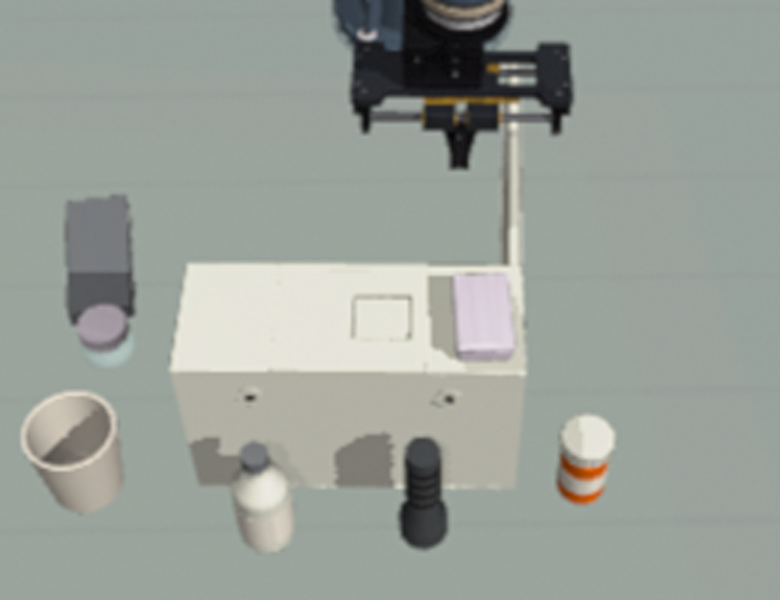

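The door stands square to the box (top edge along crop column ~512), and the fingers are clear of it. I lift away.

Call:
step_arm([
  [1, -0.1, 0, -0.5, 0, 0, 0],
  [1, 0, 0, -0.8, 0, 0, 0],
  [1, 0, 0, -0.8, 0, 0, 0],
  [1, 0, 0, -0.8, 0, 0, 0],
  [1, 0, 0, -0.8, 0, 0, 0],
  [1, -0.8, 0, 0, 0, 0, 0],
  [1, -0.8, 0, 0, 0, 0, 0],
  [1, -0.8, 0, 0, 0, 0, 0],
  [1, -0.8, 0, 0, 0, 0, 0],
  [1, 0, 0, 0, 0, 0, 0],
])

```text
time: 12.45
position: [0.4037, -0.0544, 0.4203]
tool_rot: [0.719, 0.695, 0.0, 0.0]
ft_force: [-0.2, 0.0, -0.3]
grip_width: 0.0007
```

Call:
step_arm([
  [1, 0, 0, 0, 0, 0, 0],
  [1, 0, 0, 0, 0, 0, 0],
  [1, 0, 0, 0, 0, 0, 0],
  [1, 0, 0, 0, 0, 0, 0],
  [1, 0, 0, 0, 0, 0, 0],
  [1, 0, 0, 0, 0, 0, 0],
  [1, 0, 0, 0, 0, 0, 0],
  [1, 0, 0, 0, 0, 0, 0],
  [1, 0, 0, 0, 0, 0, 0],
  [1, 0, 0, 0, 0, 0, 0],
])

```text
time: 13.45
position: [0.4035, -0.0533, 0.4202]
tool_rot: [0.718, 0.696, -0.0, -0.0]
ft_force: [-0.3, 0.8, 0.0]
grip_width: 0.0008
```

```bash
python3 - <<'E'
from g import *
from h import cloud
rep()
from rig import eyes
import cv2
for n in ["top","scene"]:
    p,d=eyes.camera(n); i=eyes.camera_info(n)
    P=cloud(dict(i,d=d)); q=P-np.r_[w(-.06,.134),0]
    m=(abs(P[...,2]-.174)<.006)&(q[...,0]<-.02)&(q[...,0]>-.28)&(abs(q[...,1])<.08)
    X=P[m][:,:2]
    if len(X)>10:
        b=np.stack([(X-C)@ex,(X-C)@ey],1)-[-.06,.134]
        s=np.polyfit(b[:,0],b[:,1],1); print(n,len(X),"angle from slope",np.pi/2-np.arctan(s[0]),"ext",b.min(0),b.max(0))
    s=p[100:300,230:490] if n=="top" else p[100:300,180:440]
    cv2.imwrite(f"pics/{n}5.png",cv2.resize(s[:,:,::-1],None,fx=3,fy=3,interpolation=2))
E
```

```text
t 13.45 TCP [ 0.4035 -0.0533  0.4202] tip z 0.2382 tip box xy mm [-211.6    6.1] F [-0.31  0.77  0.04] w 0.0008 M [ 0.047 -0.018  0.002]
tilt z [-0. -0. -1.] x yaw 88.19
top 538 angle from slope 1.6007676418924843 ext [-0.26878913 -0.00488806] [-0.02019586  0.01335127]
scene 266 angle from slope 1.5877171197653959 ext [-0.26912117 -0.01214534] [-0.02054977  0.01115171]
```

View pics/scene5.png

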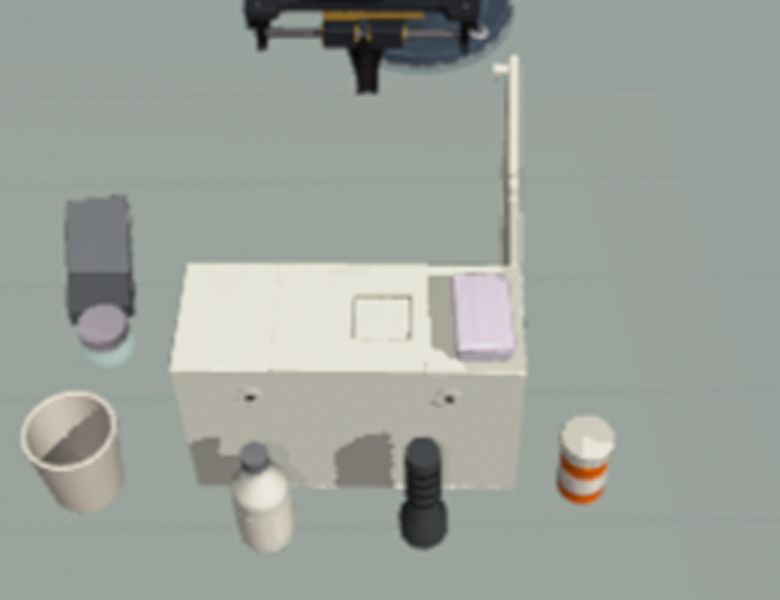

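View pics/top5.png

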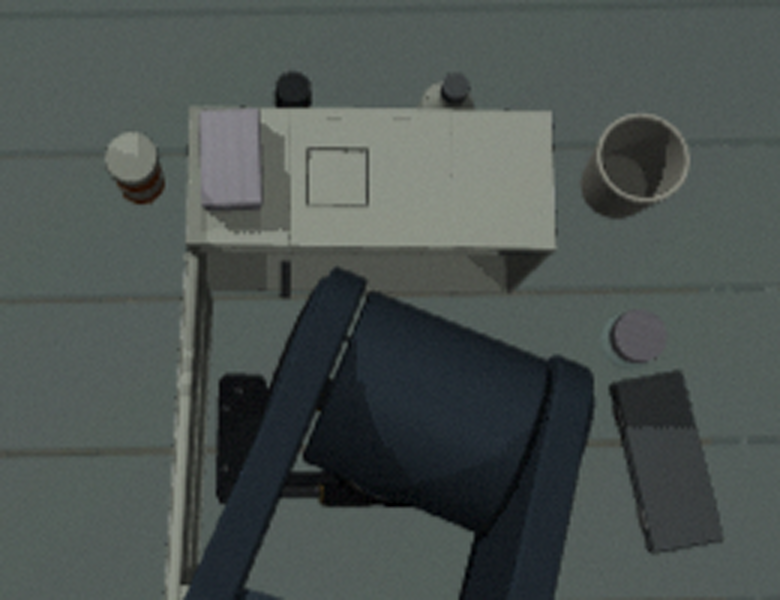

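The door stands open at about 1.59–1.60 rad and the robot is clear of it. The other things are in place and the plate looks as it did before. Handing in.

```bash
python3 -c "
from rig import robot
print(robot.hand_in())"
```

```text
the job is handed in; nothing more can be done
None
```

The first aid box is open: the door stands at about 1.59–1.60 rad (91°), and I handed the job in at about 13.5 s. The hand-in gives no verdict.

- **Finding the plate:** I found the push plate by its outline in both camera views, so I did not feel along the panel. The outline measured about 48 x 46 mm, centred 24 mm towards +y from the panel's middle.
- **Pressing it:** I pressed it with the closed fingertips to about 4.5 mm, with about 9 N at the wrist. That is more than the 6 N given for fully in. The door sprang ajar to 0.35 rad.
- **Opening the door:** I pushed it open from its inner face with the closed fingertips, never pinching it. Then I backed off and lifted clear.

**Last checks:**
- The door angle measured 1.60 rad from the top camera and 1.59 rad from the scene camera.
- The fingertips were about 60 mm above the door's top, with wrist force near zero.
- The other things look unmoved when compared by eye with the earlier pictures.
- The plate's outline looks as it did before pressing. I did not measure its depth after it sprang back.

No check failed.

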